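# Lock the bench stop screw with its jam nut

## Robot

A 6-joint arm with a two-finger parallel gripper is mounted at the origin on the work surface. World frame = base frame: x ahead of the robot, y to its left, z up, the work surface at z = 0. Lengths are in mm, angles in rad, forces in N, time in s.
With the tool pointing down it reaches from about 275 to 750 mm from the base axis. Payload 10.2 kg.
Tool frame: the origin (TCP) lies midway between the tips of the shut fingers; the grasp point (between the pads) lies 19 mm behind it (ctrl.grip_depth is the distance from the TCP to the grasp point, in mm); y points along the fingers, x is the direction in which the jaws open and shut, and the axes are right-handed (so a half turn about y gives the same grasp; the last joint's range is limited). The gripper opens to 85 mm and grips with 20 to 120 N. Pads are 22 mm wide; open, the fingers measure 114 mm over their backs; the gripper's body (76 mm by 85 mm) begins 54 mm behind the grasp point. The pads swing forward as they close: fully open they stand 13 mm farther back than shut.
Start: joints at [0.883, 0.313, 1.498, -0, 1.331, -0.223], TCP at [235.341, 469.303, 231.294] pointing down, gripper open.
Joint ranges: [-2.94, 2.94], [-0.97, 2.17], [0.19, 2.56], [-1.23, 4.37], [0.02, 3.11], [-2.88, 2.88]. Speed limits (rad/s): [2.39, 2.39, 3.01, 3.14, 3.14, 3.14].

## Interface

Orientations are given as a unit quaternion [w, x, y, z].
In Python, from rig import ctrl gives the robot as it stands. The module is installed in compiled form; this text tells all that it offers.
- The arm moves only by the tool drive_tool, never from a script. Its arguments are lists of equal length, an entry for each row: "gripper": the closure, from 0 (fully open) to 1 (shut); "offset": the shift along the tool's x, y, z in m, a list of three; "turn": the turn about the tool's y in degrees. In form: {"gripper": [gripper, ...], "offset": [[tx, ty, tz], ...], "turn": [turn, ...]}. A call has 1 to 20 rows; each row shifts and turns the commanded pose from where the row before left it, along the tool's axes as they then stand; what a row does not reach is not made up. A row lasts 1/12 s, in which the tool goes at most 41.7 mm and 7.16 degrees, less where a joint would pass 70% of its speed; a pose out of reach is approached as far as the arm can. A call is refused whole if a number of a shift passes 0.0417 or a number of a turn 7.16, either way. A call with a gripper value outside its range is refused whole. The fingers move at their own pace and stop on an object; "force" is the grip in N (left out, the last holds). Time passes only in rows, so rows that do not move let the fingers close. It gives the time, the measured TCP pose, the force and the opening at its end, in the units of the state.
- ctrl.sense(): the state, without advancing time (a new reading comes with each control period).
- ctrl.capture(name): name is "side" or "top"; returns (picture, depth): 420x560x3 uint8, red, green, blue; 420x560 float32, mm along the optical axis (not along the pixel's ray), 0 where there is no reading.
- ctrl.camera_params(name): a dict with "fovy" (degrees; the focal length in pixels is half the picture's height over the tangent of half this angle, whatever the lens; pixels are square), "cx", "cy" (the principal point, pixels), "distortion" ([k1, k2, p1, p2, k3] as OpenCV has them; the pictures are not rectified), "view" (4x4, takes a point from world to camera coordinates). Camera axes: x right, y down, z forward; pixel columns grow to the right and rows downward; lengths in mm; the calibration is good to about 2 mm. A picture is of the moment at which its call begins. camera_params takes no time and is no camera call.
- ctrl.finish_job(): hands the job in, once; it reports no verdict.
Trained networks look in the newest picture that a camera, given by its name, has taken for a name from the list of things; names that differ only in an ending like _2 or _b are one class to them, and where a whole thing is asked for, a point or a joint stands for the part that bears it (a point fixed in the world has none). Each returns a list of dicts, best first, with "score" (0 to 1); they miss things now and then, are a little off and sometimes report something else, mostly with a low value. They report only what shows in the picture. A call takes as long as a camera call. They do not tell look-alikes from the thing itself.
- ctrl.boxes_of(camera, query): "centre" ([x, y, z] in mm, in the coordinates of the camera as it stood for that picture, good to about 4 mm: the middle of the surface that is visible of it).
- ctrl.regions_of(camera, query): "mask" (420x560 bool, what is visible of it).
- ctrl.pinpoint(camera, query): "centre" ([x, y, z] in mm, in the coordinates of the camera as it stood for that picture, good to about 4 mm: a listed point, or the origin of a listed thing).
The state is a dict: "time_s": time; "joints": joint angles; "dq": joint speeds; "tau": joint torques, N m; "eef_pos": TCP position; "ee_rot": TCP orientation; "force": force on the tool from outside, world axes, zero at the start; "wrist_torque": the same for the moment, N m; "grip_width": opening from 0.0 (shut) to 1.0 (fully open).
Only numpy, scipy, OpenCV 4.12 (cv2) and the standard library are available. Lean on these libraries where they do the work, as an engineer would, in place of code of your own. Each camera call takes 0.05 s, during which the arm holds its last target.

## Task

Set and lock the stop screw of the green bench fixture: fit the loose key with the yellow tab fully down over the screw's square head and turn it clockwise (seen from above) until its handle rests against the steel stop pin. Then, with the key left there to hold the screw, swing the jam nut's lever clockwise by its red post until the nut is firmly tight, about 15 N of push at the post (25 N strips it), and let go, leaving the key on the screw and the jar, speed square and pliers where they are.

Things in the scene. Friction and masses are not known exactly. Their poses are not given: they have to be found in the camera images.
- fixture: Green cast fixture bolted to the bench; origin on the bench under the vertical screw axis. Base block 100 x 100 x 30 mm. On its -x side a rest plate (x -131 to -69, y -112 to +52 mm, flat top 61.5 mm above the bench) on which the key's handle lies and slides. A red line on it runs along -x from the axis: the handle lies over it when it touches the pin.
- stop_pin (a point): Middle of the steel stop pin standing on the rest plate, 12 mm thick, 34 mm tall; 115 mm along -x and 14 mm along +y from the screw axis in the fixture's frame.
- screw_seat (a point): On the screw axis, on top of the screw's round collar (42 mm across), 62 mm above the bench: the key's underside comes to rest here. Turns with the screw. Square head above it: 24 mm across flats, 22 mm tall, top 5 mm tapered to 18 mm, sides along this x and y. A red mark on top lies to -x: the key's handle must point that way (key's x along this x).
- stop_screw (a joint): Screw angle (rad), clockwise from above positive; 0 = setting, key handle touching the pin. Starts at -0.8 to -0.3, must end within 0.15 of 0. Takes about 0.3 N m to turn, stays where left. Key play on the head: 0.05 rad either way. The biting nut drags the screw along unless the key bears on the pin; never past 0.25.
- key_grip (a point): Centre of the loose key's yellow tab: 36 mm long (key's x), 16 wide (y), 30 tall; 29 mm above the key's underside. The key lies flat on the bench. Its handle (16 wide, 14 mm thick) runs along -x under the tab, ending 126 mm from the hole's axis, which lies 58 mm from this point along +x. Mass 0.15 to 0.3 kg.
- key_hole (a point): Centre of the key's square through hole, on the key's underside. Hole 25.2 mm square, sides along the key's x and y, in a square ring 46 mm wide, 14 mm thick. Seated when within 5 mm of screw_seat.
- lever_post (a point): On the axis of the upright red post of the jam nut's lever, 75 mm above the bench. Post 18 mm thick, 46 to 101 mm above the bench, 85 mm from the screw axis; point x points away from that axis. The lever bar's top is at 47 mm. It swings about the screw axis, goes along when the screw turns, and stays where left.
- jam (a joint): Bite of the nut (rad). Swung clockwise the lever runs free (1.2 N at the post) for an unknown 0.4 to 1 rad, then meets the seat: no motion up to 8 N, then 0.6 mm at the post per extra N. Jam reads 0 till then, 0.02 at 12 N, 0.04 at 15 N, 0.067 at 20 N. Must end above 0.015; stripped beyond 0.1 (25 N). Springs back to about 0.046 if above.
- jar: Blue tack jar, 60 mm across, 75 mm tall, origin under its centre; a bystander.
- square: Orange plastic speed square, a triangle with 160 mm legs, 6 mm thick with a 20 mm fence, flat on the bench; a bystander.
- pliers: Slip-joint pliers with red handles, 150 mm long, flat on the bench; a bystander.
There are look-alikes about, which are no part of the job. Of the things that look like the part that bears key_grip, the largest one is meant.

How it is judged:
By the outcome, as a careful person would: the job done as asked, in the order asked, and still so for the second after the job is handed in, with the robot touching nothing.
It also fails if it takes over 72 s, if anything falls off the work surface, if the arm or the gripper's body presses on something with over 40 N, if the wrist force passes 120 N, or if a joint passes its speed limit or range.

## Working session

There is one attempt and no reset: what is moved stays moved. The work goes in short steps, Python scripts to look and compute and a tool call to move; the robot and the scene stay as the last step left them, time stands still between calls to the robot, and variables do not carry over. Pictures are saved under pics/ and viewed, and the job is handed in when it is done.

Besides the shell and the picture viewer there is one more tool, called after "Emit:" by a JSON object that holds its "fn" and its "kwargs", one argument or row to a line. drive_tool: Moves the arm, as the interface text tells. Its arguments: {"type":"object","properties":{"gripper":{"type":"array","items":{"type":"number"}},"offset":{"type":"array","items":{"type":"array","items":{"type":"number"}}},"turn":{"type":"array","items":{"type":"number"}},"force":{"type":"number"}},"required":["gripper","offset","turn"]}

```bash
mkdir -p pics
python3 - <<'E'
from rig import ctrl
import cv2,numpy as np
print(ctrl.sense())
for n in("top","side"):
    p,d=ctrl.capture(n); cv2.imwrite(f"pics/{n}0.png",p[:,:,::-1]); np.save(f"pics/{n}0.npy",d)
    c=ctrl.camera_params(n);print(n,c)
    V=np.array(c["view"])
    for q in("fixture","screw_seat","key_grip","key_hole","lever_post","stop_pin","jar","square","pliers"):
        for r in ctrl.pinpoint(n,q):
            w=np.linalg.inv(V)@np.append(r["centre"],1)
            print(n,q,round(r["score"],2),w[:3].round(1))
print(ctrl.sense()["time_s"])
E
```

```text
{'time_s': 0.0, 'joints': array([ 8.82618518e-01,  3.13461120e-01,  1.49842540e+00,  3.31624935e-06,
        1.33101643e+00, -2.23403209e-01]), 'dq': array([ 0.00162938,  0.0002934 , -0.00025342, -0.00041091,  0.00094764,
       -0.00146566]), 'tau': array([ 1.19972898e-03, -4.12267578e+01, -2.59739506e+01, -7.30218881e-05,
        4.20684490e-03, -3.71843953e-05]), 'eef_pos': array([235.16099199, 469.100657  , 230.73378881]), 'ee_rot': array([-0.60156149,  0.60185922,  0.37097003, -0.37184741]), 'force': array([ 0.2866755 , -0.36764323,  0.55647644]), 'wrist_torque': array([ 0.06304541,  0.05112557, -0.01403085]), 'grip_width': 1.0053962698914993}
top {'fovy': 42.499003543761944, 'cx': 274.8268629029214, 'cy': 218.2107115486726, 'distortion': array([0.04716519, 0.        , 0.        , 0.        , 0.        ]), 'view': array([[-4.01288223e-03, -9.99909406e-01, -1.28481741e-02,
         2.21387952e+01],
       [-9.80037514e-01,  6.48638248e-03, -1.98706813e-01,
         6.29453189e+02],
       [ 1.98772150e-01,  1.17943055e-02, -9.79974758e-01,
         1.16609383e+03],
       [ 0.000
[... 939 characters left out ...]
 [ 2.29891435e-01, -7.02579035e-01, -6.73448311e-01,
         8.32509439e+02],
       [ 0.00000000e+00,  0.00000000e+00,  0.00000000e+00,
         1.00000000e+00]])}
side fixture 0.87 [577.2  40.6   1.6]
side screw_seat 0.95 [579.   40.3  62. ]
side key_grip 0.9 [ 509.5 -203.3   26.4]
side key_grip 0.71 [ 441.  -330.8   21. ]
side key_grip 0.6 [ 600.1 -341.4   22.4]
side key_hole 0.82 [ 564.4 -203.2   -3.2]
side key_hole 0.58 [ 473.5 -356.3   -0.7]
side key_hole 0.53 [ 563.  -326.2   -0.7]
side lever_post 0.71 [660.4  71.3  69.3]
side stop_pin 0.6 [464.3  26.9  76.2]
side jar 0.96 [681.5 361.2   1.1]
side square 0.88 [ 7.661e+02 -1.867e+02  6.000e-01]
side pliers 0.84 [479.7 335.9  -6. ]
1.0
```

View pictures.

View pics/top0.png

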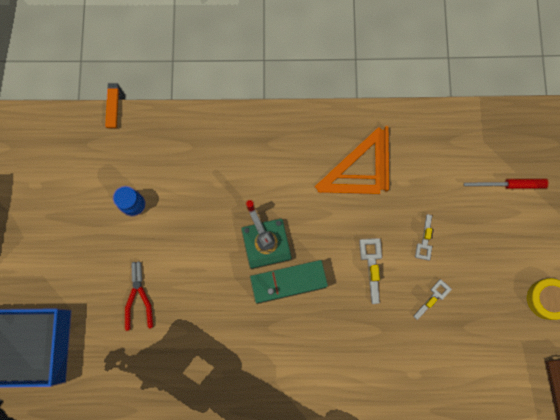

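View pics/side0.png

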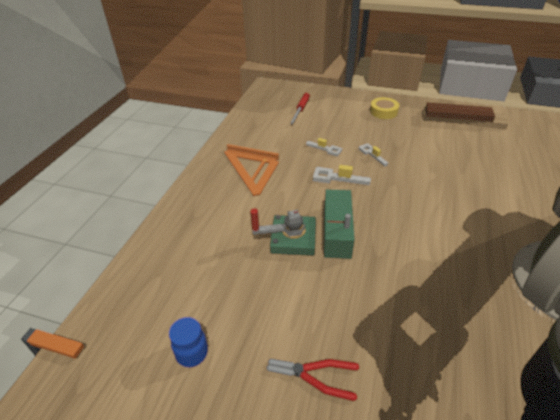

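```bash
cat > h.py <<'E'
from rig import ctrl
import cv2,numpy as np
def K(n):
    c=ctrl.camera_params(n); f=210/np.tan(np.radians(c["fovy"]/2))
    return np.array([[f,0,c["cx"]],[0,f,c["cy"]],[0,0,1]]),np.array(c["distortion"]),np.array(c["view"])
def cloud(n,d):
    k,D,V=K(n)
    vv,uu=np.mgrid[0:420,0:560]
    q=cv2.undistortPoints(np.stack([uu.ravel(),vv.ravel()],1).astype(float)[:,None],k,D)[:,0]
    z=d.ravel()[:,None]; P=np.hstack([q*z,z])
    W=(P-V[:3,3])@V[:3,:3]
    W[d.ravel()==0]=np.nan
    return W.reshape(420,560,3)
def proj(n,P):
    k,D,V=K(n)
    return cv2.projectPoints(np.array(P,float),cv2.Rodrigues(V[:3,:3])[0],V[:3,3],k,D)[0][:,0]
def rect(W,col,n,origin,ux,span,s=0.5,z=60):
    # orthographic warp at height z: returns image s mm/px
    a=np.arange(-span,span,s)
    X,Y=np.meshgrid(a,a)  # X right = -y world ; up = +x
    P=np.stack([origin[0]-Y,origin[1]-X,np.full_like(X,z)],-1).reshape(-1,3)
    m=proj(n,P).astype(np.float32).reshape(X.shape+(2,))
    return cv2.remap(col,m[...,0],m[...,1],cv2.INTER_CUBIC)
E
python3 - <<'E'
from h import *
for n in("top","side"):
    p=cv2.imread(f"pics/{n}0.png");d=np.load(f"pics/{n}0.npy");W=cloud(n,d)
    hsv=cv2.cvtColor(p,cv2.COLOR_BGR2HSV)
    x,y,z=W[...,0],W[...,1],W[...,2]
    yel=(hsv[...,0]>22)&(hsv[...,0]<33)&(hsv[...,1]>150)&(hsv[...,2]>120)
    reg=(x>420)&(x<620)&(y>-260)&(y<-150)
    for nm,m in(("yel",yel&reg),("key",reg&(z>8)),("keylow",reg&(z>8)&(z<20)),("bench",reg&(z<5))):
        P=W[m]
        if len(P)<5: print(n,nm,len(P));continue
        r=cv2.minAreaRect(P[:,:2].astype(np.float32))
        print(n,nm,len(P),np.median(P,0).round(1),P.min(0).round(1),P.max(0).round(1),r)
    for nm,zz,c,sp in(("fix",62,(560,40),130),("key",14,(520,-205),100)):
        o=rect(None,p,n,c,None,sp,s=0.5 if sp>100 else .4,z=zz)
        cv2.imwrite(f"pics/{nm}_{n}0.png",o)
E
```

```text
top yel 126 [ 508.1 -206.2   44.4] [ 490. -217.    2.] [ 531.  -198.3   51.3] ((510.6556396484375, -206.89938354492188), (18.020790100097656, 41.70182418823242), 87.082275390625)
top key 696 [ 531.6 -205.9   15.7] [ 438.4 -242.     8.1] [ 608.6 -153.4   51.3] ((524.543212890625, -194.31842041015625), (172.19534301757812, 78.29203033447266), 6.7143049240112305)
top keylow 535 [ 545.7 -206.1   14.5] [ 438.4 -242.     8.1] [ 608.6 -153.4   20. ] ((524.543212890625, -194.31842041015625), (172.19534301757812, 78.29203033447266), 6.7143049240112305)
top bench 3148 [ 512.3 -199.8    0.9] [ 420.3 -260.    -7.9] [ 619.9 -150.2    5. ] ((520.1505126953125, -205.13816833496094), (109.79823303222656, 199.57249450683594), 89.97647857666016)
side yel 23 [ 509.3 -198.8   26.2] [ 495.2 -202.7   18.6] [ 521.1 -196.9   41.5] ((508.07049560546875, -199.84579467773438), (26.140628814697266, 4.970977783203125), 3.913691759109497)
side key 496 [ 518.4 -201.2   14.2] [ 442.2 -227.4    8.1] [ 591.6 -177.5   47. ] ((516.7188110351562, -205.05296325683594), (148.6183319091797, 49.924644470214844), 2.250965118408203)
side keylow 351 [ 541.2 -202.1   13.1] [ 442.2 -227.4    8.1] [ 591.6 -177.5   20. ] ((516.7188110351562, -205.05296325683594), (148.6183319091797, 49.924644470214844), 2.250965118408203)
side bench 1290 [ 5.080e+02 -1.906e+02 -2.000e-01] [ 420.1 -260.    -4.2] [ 619.9 -150.     5. ] ((519.9681396484375, -205.15464782714844), (109.93170166015625, 199.68392944335938), 89.89958953857422)
```

Run:
```python
import cv2,numpy as np
a=[cv2.resize(cv2.imread(f"pics/{n}.png"),(400,400)) for n in("fix_top0","fix_side0")]
cv2.imwrite("pics/fixboth.png",np.hstack(a))
a=[cv2.resize(cv2.imread(f"pics/{n}.png"),(400,400)) for n in("key_top0","key_side0")]
cv2.imwrite("pics/keyboth.png",np.hstack(a))
```

```text
(no output)
```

View pics/fixboth.png

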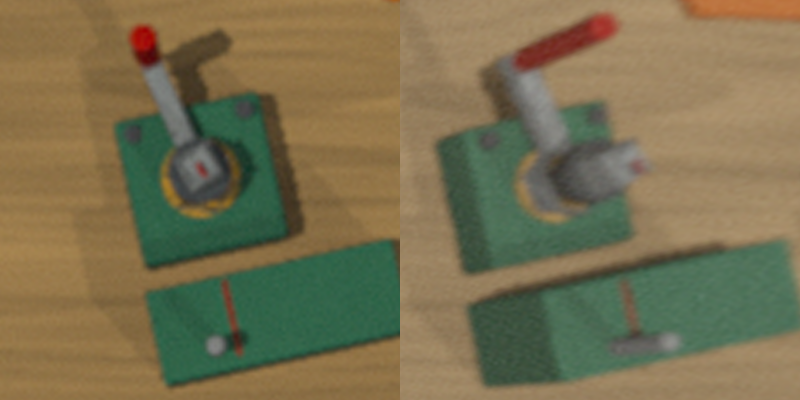

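View pics/keyboth.png

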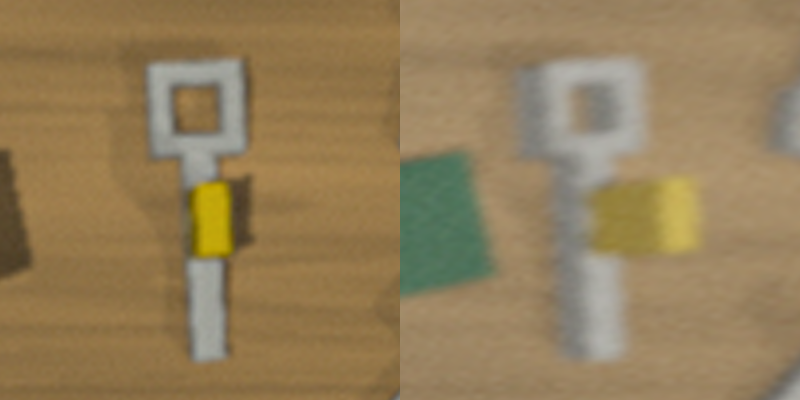

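Run:
```python
from h import *
for n in("top","side"):
    L=[];D=[]
    for i in range(6):
        p,d=ctrl.capture(n);L.append(p.astype(float));D.append(np.where(d>0,d,np.nan))
    p=np.mean(L,0)[:,:,::-1].astype(np.uint8);d=np.nan_to_num(np.nanmedian(D,0))
    cv2.imwrite(f"pics/{n}A.png",p);np.save(f"pics/{n}A.npy",d)
    a=rect(None,p,n,(578,40.5),None,25,s=0.125,z=84)
    b=rect(None,p,n,(510,30),None,100,s=0.5,z=61.5)
    cv2.imwrite(f"pics/headA_{n}.png",np.hstack([a,b]))
print(ctrl.sense()["time_s"])
```

```text
1.6
```

View pics/headA_top.png

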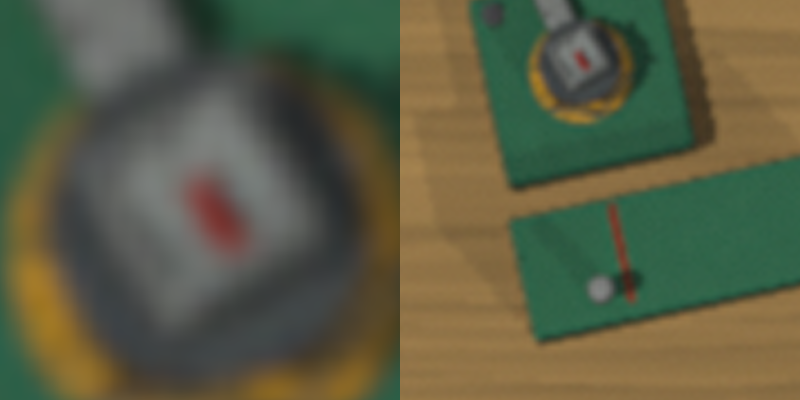

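View pics/headA_side.png

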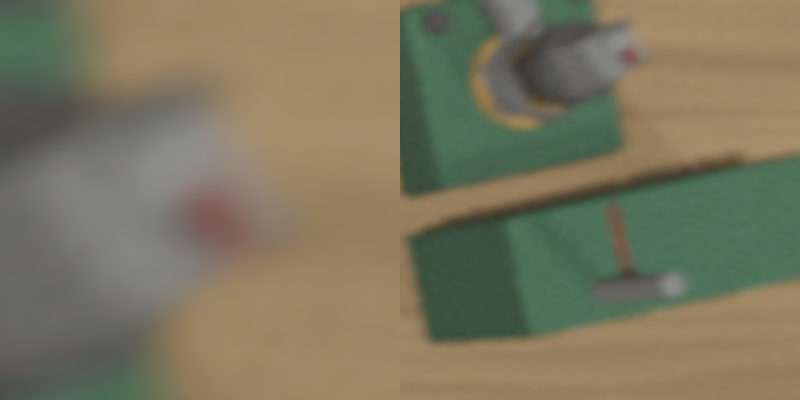

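```bash
cat > fit.py <<'E'
from h import *
from scipy.optimize import minimize
def gradmag(p):
    g=cv2.GaussianBlur(p.astype(np.float32),(0,0),0.8)
    gx=cv2.Sobel(g,cv2.CV_32F,1,0);gy=cv2.Sobel(g,cv2.CV_32F,0,1)
    return np.sqrt((gx**2+gy**2).sum(2))
def sq(c,yaw,w,z,m=30,off=(0,0)):
    t=np.linspace(-.46,.46,m)*w;h=w/2
    P=np.concatenate([np.c_[t,0*t+h],np.c_[t,0*t-h],np.c_[0*t+h,t],np.c_[0*t-h,t]])+np.array(off)
    R=np.array([[np.cos(yaw),-np.sin(yaw)],[np.sin(yaw),np.cos(yaw)]])
    return np.c_[P@R.T+np.array(c),np.full(len(P),z)]
def score(G,n,parts):
    q=proj(n,np.vstack(parts)).astype(np.float32)
    return cv2.remap(G,q[:,0],q[:,1],cv2.INTER_LINEAR).mean()
E
python3 - <<'E'
from fit import *
for n in("top","side"):
    p=cv2.imread(f"pics/{n}A.png");G=gradmag(p)
    best=[]
    for cx in np.arange(572,584,1.):
        for cy in np.arange(35,47,1.):
            for yaw in np.arange(.3,1.1,.04):
                best.append((score(G,n,[sq((cx,cy),yaw,24,79)]),cx,cy,yaw))
    best.sort(reverse=True)
    print(n,np.round(best[:4],2))
    r=minimize(lambda v:-score(G,n,[sq(v[:2],v[2],24,79)]),best[0][1:],method="Nelder-Mead",options=dict(initial_simplex=np.array(best[0][1:])+np.array([[0,0,0],[1,0,0],[0,1,0],[0,0,.05]])))
    print(n,"head",r.x,r.fun)
    # base+plate: base 100 square top z=30 at origin, plate rectangle z 61.5
    def plate(c,yaw):
        a=np.linspace(-.48,.48,60)
        P=np.concatenate([np.c_[-100+62*a,0*a+52],np.c_[-100+62*a,0*a-112],np.c_[0*a-131,-30+164*a],np.c_[0*a-69,-30+164*a]])
        R=np.array([[np.cos(yaw),-np.sin(yaw)],[np.sin(yaw),np.cos(yaw)]])
        return np.c_[P@R.T+np.array(c),np.full(len(P),61.5)]
    f=lambda v:-score(G,n,[sq(v[:2],v[2],100,30,60),plate(v[:2],v[2])])
    b=min(((f((cx,cy,yw)),cx,cy,yw) for cx in np.arange(572,584,1.5) for cy in np.arange(34,47,1.5) for yw in np.arange(.1,.3,.02)))
    r=minimize(f,b[1:],method="Nelder-Mead",options=dict(initial_simplex=np.array(b[1:])+np.array([[0,0,0],[1,0,0],[0,1,0],[0,0,.02]])))
    print(n,"fixture",r.x,r.fun)
    # key: ring outer/inner z=14
    f=lambda v:-score(G,n,[sq(v[:2],v[2],46,14),sq(v[:2],v[2],25.2,14)])
    b=min(((f((cx,cy,yw)),cx,cy,yw) for cx in np.arange(558,572,1.) for cy in np.arange(-210,-196,1.) for yw in np.arange(-.1,.2,.03)))
    r=minimize(f,b[1:],method="Nelder-Mead",options=dict(initial_simplex=np.array(b[1:])+np.array([[0,0,0],[1,0,0],[0,1,0],[0,0,.02]])))
    print(n,"key",r.x,r.fun)
    v=np.linalg.inv(K(n)[2])[:3,3];print("cam",v)
E
```

```text
top [[1.6974e+02 5.7900e+02 4.1000e+01 5.4000e-01]
 [1.6966e+02 5.7900e+02 4.1000e+01 5.0000e-01]
 [1.6926e+02 5.7900e+02 4.1000e+01 5.8000e-01]
 [1.6896e+02 5.7800e+02 4.1000e+01 5.4000e-01]]
top head [5.78550695e+02 4.08832329e+01 5.28068270e-01] -170.65174865722656Traceback (most recent call last):
  File "<stdin>", line 20, in <module>
  File "<stdin>", line 20, in <genexpr>
  File "<stdin>", line 19, in <lambda>
  File "fit.py", line 13, in score
    q=proj(n,np.vstack(parts)).astype(np.float32)
      ~~~~^^^^^^^^^^^^^^^^^^^^
  File "h.py", line 15, in proj
    k,D,V=K(n)
          ~^^^
  File "h.py", line 4, in K
    c=ctrl.camera_params(n); f=210/np.tan(np.radians(c["fovy"]/2))
ValueError: time passes only in moves, steps and waits
```

```bash
python3 - <<'E'
s=open('h.py').read()
s=s.replace("def K(n):\n","_c={}\ndef K(n):\n    if n in _c: return _c[n]\n").replace("    return np.array([[f,0","    _c[n]=np.array([[f,0").replace('np.array(c["view"])\n','np.array(c["view"])\n    return _c[n]\n',1)
open('h.py','w').write(s)
E
cat > f1.py <<'E'
from fit import *
NM=lambda f,b,s:minimize(f,b,method="Nelder-Mead",options=dict(initial_simplex=np.array(b)+np.array([[0,0,0],[1,0,0],[0,1,0],[0,0,s]])))
for n in("top","side"):
    p=cv2.imread(f"pics/{n}A.png");G=gradmag(p)
    f=lambda v:-score(G,n,[sq(v[:2],v[2],24,79)])
    b=min(((f((cx,cy,yw)),cx,cy,yw) for cx in np.arange(572,584,1.) for cy in np.arange(35,47,1.) for yw in np.arange(.3,1.1,.04)))
    r=NM(f,b[1:],.05);print(n,"head",r.x.round(3),r.fun)
    print([round(-f((*r.x[:2],y))) for y in np.arange(.4,.9,.05)])
    def plate(c,yaw):
        a=np.linspace(-.48,.48,60)
        P=np.concatenate([np.c_[-100+62*a,0*a+52],np.c_[-100+62*a,0*a-112],np.c_[0*a-131,-30+164*a],np.c_[0*a-69,-30+164*a]])
        R=np.array([[np.cos(yaw),-np.sin(yaw)],[np.sin(yaw),np.cos(yaw)]])
        return np.c_[P@R.T+np.array(c),np.full(len(P),61.5)]
    f=lambda v:-score(G,n,[sq(v[:2],v[2],100,30,60),plate(v[:2],v[2])])
    b=min(((f((cx,cy,yw)),cx,cy,yw) for cx in np.arange(572,584,1.5) for cy in np.arange(34,47,1.5) for yw in np.arange(.1,.3,.02)))
    r=NM(f,b[1:],.02);print(n,"fixture",r.x.round(3),r.fun)
    f=lambda v:-score(G,n,[sq(v[:2],v[2],46,14),sq(v[:2],v[2],25.2,14)])
    b=min(((f((cx,cy,yw)),cx,cy,yw) for cx in np.arange(558,572,1.) for cy in np.arange(-210,-196,1.) for yw in np.arange(-.1,.2,.03)))
    r=NM(f,b[1:],.02);print(n,"key",r.x.round(3),r.fun)
    print("cam",np.linalg.inv(K(n)[2])[:3,3].round())
E
python3 f1.py
```

```text
top head [5.78551e+02 4.08830e+01 5.28000e-01] -170.65174865722656
[167, 169, 170, 170, 170, 168, 165, 162, 158, 154]
top fixture [5.77227e+02 4.00020e+01 2.18000e-01] -202.39163208007812
top key [ 5.65929e+02 -2.03147e+02  3.60000e-02] -262.9128112792969
cam [ 385.    4. 1268.]
side head [580.404  42.987   0.865] -118.77739715576172
[111, 112, 114, 115, 116, 117, 118, 118, 119, 119]
side fixture [5.78757e+02 4.35770e+01 2.27000e-01] -152.15219116210938
side key [ 5.66553e+02 -2.02346e+02  5.40000e-02] -155.88511657714844
cam [405. 660. 686.]
```

Run:
```python
from fit import *
p=cv2.imread("pics/topA.png")
a=rect(None,p,"top",(578,40.5),None,25,s=0.125,z=81)
g=a.min(2).astype(float); red=a[...,2].astype(int)-np.maximum(a[...,1],a[...,0])
for t in(30,50,70):
    m=(red>t).astype(np.uint8); m[:90]=0
    ys,xs=np.nonzero(m)
    C=np.cov(np.c_[xs,ys].T);w,v=np.linalg.eigh(C);e=v[:,1]
    print("red",t,len(xs),xs.mean(),ys.mean(),w,np.arctan2(abs(e[0]),abs(e[1])),e,cv2.minAreaRect(np.c_[xs,ys].astype(np.float32)))
br=a.max(2)
for t in(95,100,105,110,115,120,125,130):
    m=((br>t)&((a[...,1].astype(int)-a[...,2]<12))).astype(np.uint8); m[:70]=0
    cs,_=cv2.findContours(m,cv2.RETR_EXTERNAL,cv2.CHAIN_APPROX_NONE)
    cs=[c for c in cs if cv2.pointPolygonTest(c,(195,200),False)>=0]
    if cs: c=cs[0];print(t,cv2.contourArea(c),cv2.minAreaRect(c))
cv2.imwrite("pics/hd.png",cv2.resize(a,(600,600),interpolation=cv2.INTER_CUBIC))
c=p[200:300,220:320]; cv2.imwrite("pics/hd2.png",cv2.resize(c[20:60,20:70],(750,600),interpolation=cv2.INTER_NEAREST))
```

```text
red 30 7628 141.7691400104877 292.85395909805976 [4250.73164248 9951.60135424] 1.4135848142219927 [-0.9876677   0.15656472] ((186.33255004882812, 321.99835205078125), (256.0032043457031, 275.86431884765625), 65.2689208984375)
red 50 1039 214.39461020211743 212.11645813282001 [ 32.87425023 210.35226073] 0.5824678140901799 [0.5500865  0.83510768] ((214.6000213623047, 211.6999969482422), (55.45448303222656, 22.807893753051758), 63.43495178222656)
red 70 0 nan nan [nan nan] nan [nan nan] ((0.0, 0.0), (0.0, 0.0), 0.0)
95 25030.0 ((195.8084716796875, 196.21542358398438), (166.5397186279297, 173.6869354248047), 56.05641174316406)
100 21481.5 ((196.72201538085938, 195.6539764404297), (158.36683654785156, 167.031494140625), 55.304847717285156)
105 18385.5 ((200.51490783691406, 191.81918334960938), (153.8943328857422, 147.7017822265625), 57.84770584106445)
110 13807.5 ((205.51893615722656, 187.21351623535156), (139.91134643554688, 132.33863830566406), 53.97262191772461)
115 10054.5 ((207.83493041992188, 184.9986572265625), (125.63040161132812, 122.80061340332031), 50.102169036865234)
120 6194.0 ((206.31146240234375, 182.59564208984375), (108.48612213134766, 112.37168884277344), 50.762630462646484)
125 149.5 ((195.0, 195.5), (21.0, 10.0), 90.0)
  avg = a.mean(axis, **keepdims_kw)
  ret = um.true_divide(
<stdin>:8: RuntimeWarning: Degrees of freedom <= 0 for slice
  c *= np.true_divide(1, fact)
  c *= np.true_divide(1, fact)
<stdin>:9: RuntimeWarning: Mean of empty slice.
  ret = ret.dtype.type(ret / rcount)
```

View pics/hd.png

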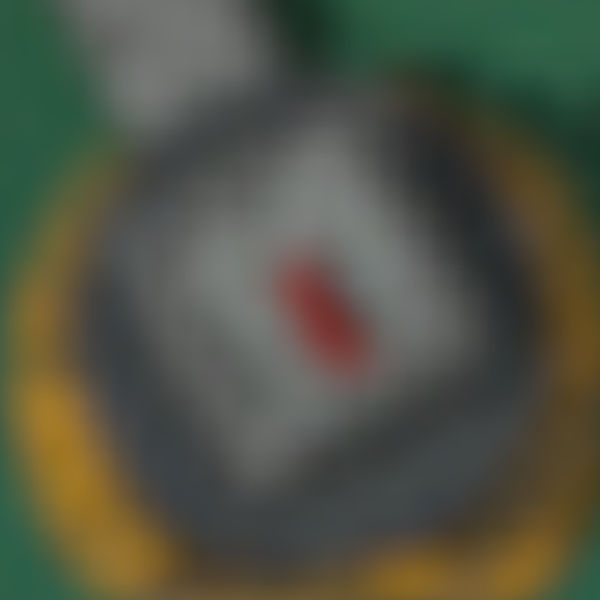

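View pics/hd2.png

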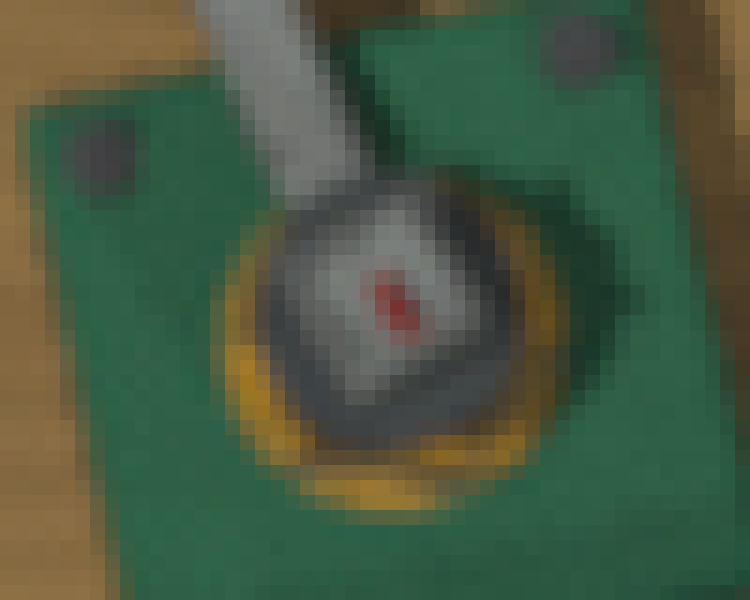

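```bash
cat > t.py <<'E'
from rig import ctrl
import numpy as np
from scipy.spatial.transform import Rotation as Ro
def st():
    s=ctrl.sense();q=s["ee_rot"];R=Ro.from_quat([q[1],q[2],q[3],q[0]]).as_matrix()
    return s,R
def show():
    s,R=st();print("t",round(s["time_s"],2),"p",s["eef_pos"].round(1),"xyaw",round(np.arctan2(R[1,0],R[0,0]),4),"F",s["force"].round(1),"T",s["wrist_torque"].round(2),"w",round(s["grip_width"]*85,1),"q6",s["joints"][5].round(2))
    return s,R
def to(target,yaw):
    s,R=show()
    d=R.T@(np.array(target)-s["eef_pos"])
    xy=np.arctan2(R[1,0],R[0,0]);dy=(yaw-xy+np.pi/2)%np.pi-np.pi/2
    print("offset tool now mm",d.round(1),"turn about y deg(sign by R[2,1]=%.3f)"%R[2,1],np.degrees(dy*np.sign(R[2,1])).round(2))
E
python3 - <<'E'
from t import *
s,R=st();print(R.round(4),ctrl.grip_depth)
to((508.1,-205.6,110),0.045+np.pi/2)
E
```

```text
[[ 0.4483 -0.     -0.8939]
 [ 0.8939  0.      0.4483]
 [-0.     -1.      0.    ]] 18.700000000000003
t 1.6 p [235.4 469.3 231.3] xyaw 1.106 F [ 0.  -0.8  0.2] T [ 0.01 -0.01 -0.02] w 84.9 q6 -0.22
offset tool now mm [-481.   121.3 -546.3] turn about y deg(sign by R[2,1]=-1.000) -29.21
```

Emit:
{"fn": "drive_tool", "kwargs": {
  "gripper": [0, 0, 0, 0, 0, 0, 0, 0, 0, 0, 0, 0, 0, 0, 0, 0, 0, 0, 0, 0],
  "offset": [
    [-0.0253, 0, -0.0287],
    [-0.0253, 0, -0.0287],
    [-0.0253, 0, -0.0287],
    [-0.0253, 0, -0.0287],
    [-0.0253, 0, -0.0287],
    [-0.0253, 0, -0.0287],
    [-0.0253, 0, -0.0287],
    [-0.0253, 0, -0.0287],
    [-0.0253, 0, -0.0287],
    [-0.0253, 0, -0.0287],
    [-0.0253, 0, -0.0287],
    [-0.0253, 0, -0.0287],
    [-0.0253, 0, -0.0287],
    [-0.0253, 0, -0.0287],
    [-0.0253, 0, -0.0287],
    [-0.0253, 0, -0.0287],
    [-0.0253, 0, -0.0287],
    [-0.0253, 0, -0.0287],
    [-0.0253, 0, -0.0287],
    [0, 0, 0]
  ],
  "turn": [0, 0, 0, 0, 0, 0, 0, 0, 0, 0, 0, 0, 0, 0, 0, 0, 0, 0, 0, 0]
}}

```text
time_s: 3.27
eef_pos: [508.3, -210.2, 230.2]
ee_rot: [-0.602, 0.603, 0.37, -0.37]
force: [0.0, -0.0, -0.3]
grip_width: 0.998
```

Run:
```python
from t import *
to((508.1,-205.6,70),0.045+np.pi/2)
```

```text
t 3.27 p [ 508.3 -210.2  230.2] xyaw 1.1017 F [ 0.  -0.  -0.3] T [-0.03 -0.02 -0.03] w 84.8 q6 -1.71
offset tool now mm [  4.2 160.2   2.3] turn about y deg(sign by R[2,1]=-1.000) -29.46
```

Emit:
{"fn": "drive_tool", "kwargs": {
  "gripper": [0, 0, 0, 0, 0, 0, 0, 0, 0],
  "offset": [
    [0.0042, 0.02, 0.0023],
    [0, 0.028, 0],
    [0, 0.028, 0],
    [0, 0.028, 0],
    [0, 0.028, 0],
    [0, 0.028, 0],
    [0, 0, 0],
    [0, 0, 0],
    [0, 0, 0]
  ],
  "turn": [0, -5.89, -5.89, -5.89, -5.89, -5.89, 0, 0, 0]
}}

```text
time_s: 4.02
eef_pos: [507.9, -200.4, 73.0]
ee_rot: [-0.487, 0.489, 0.512, -0.511]
force: [0.5, 0.8, 0.6]
grip_width: 1.0
```

Run:
```python
from t import *
from h import *
to((508.1,-205.6,11),0.045+np.pi/2)
for n in("top","side"):
    p,d=ctrl.capture(n); p=p[:,:,::-1]
    c=proj(n,[(508,-205,40)])[0].astype(int)
    o=p[max(c[1]-75,0):c[1]+75,max(c[0]-75,0):c[0]+75]; cv2.imwrite(f"pics/g_{n}.png",cv2.resize(o,(400,400),interpolation=cv2.INTER_CUBIC))
cv2.imwrite("pics/g.png",np.hstack([cv2.imread(f"pics/g_{n}.png") for n in("top","side")]))
```

```text
t 4.02 p [ 507.9 -200.4   73. ] xyaw 1.6172 F [0.5 0.8 0.6] T [-0.03 -0.03 -0.02] w 85.0 q6 -2.21
offset tool now mm [-5.1 62.   0.2] turn about y deg(sign by R[2,1]=-1.000) 0.08
```

View pics/g.png

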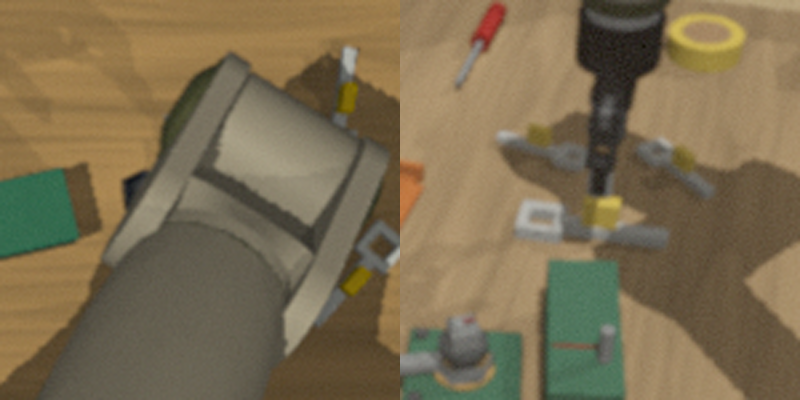

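Emit:
{"fn": "drive_tool", "kwargs": {
  "gripper": [0, 0, 0, 0, 0, 0, 0, 1, 1, 1, 1, 1, 1, 1, 1],
  "offset": [
    [-0.0051, 0.016, 0],
    [0, 0.016, 0],
    [0, 0.016, 0],
    [0, 0.014, 0],
    [0, 0, 0],
    [0, 0, 0],
    [0, 0, 0],
    [0, 0, 0],
    [0, 0, 0],
    [0, 0, 0],
    [0, 0, 0],
    [0, 0, 0],
    [0, 0, 0],
    [0, 0, 0],
    [0, 0, 0]
  ],
  "turn": [0, 0, 0, 0, 0, 0, 0, 0, 0, 0, 0, 0, 0, 0, 0],
  "force": 80
}}

```text
time_s: 5.37
eef_pos: [507.6, -205.3, 9.6]
ee_rot: [-0.487, 0.488, 0.512, -0.512]
force: [0.2, -0.2, 5.1]
grip_width: 0.178
```

Run:
```python
from t import *
to((508.1,-205.6,120),0.045+np.pi/2)
```

```text
t 5.37 p [ 507.6 -205.3    9.6] xyaw 1.62 F [ 0.2 -0.2  5.1] T [ 0.09  0.18 -0.08] w 15.1 q6 -2.22
offset tool now mm [  -0.4 -110.4   -0.5] turn about y deg(sign by R[2,1]=-1.000) 0.24
```

Emit:
{"fn": "drive_tool", "kwargs": {
  "gripper": [1, 1, 1, 1, 1, 1, 1, 1, 1, 1, 1, 1, 1, 1, 1, 1, 1, 1, 1, 1],
  "offset": [
    [0, -0.02, 0],
    [0, -0.034, 0],
    [0, -0.034, 0],
    [0, -0.03, 0],
    [0.0265, 0, -0.004],
    [0.0265, 0, -0.004],
    [0.0265, 0, -0.004],
    [0.0265, 0, -0.004],
    [0.0265, 0, -0.004],
    [0.0265, 0, -0.004],
    [0.0265, 0, -0.004],
    [0.0265, 0, -0.004],
    [0, 0, 0],
    [0, 0, 0],
    [0, 0, 0],
    [0, 0, 0],
    [0, 0, 0],
    [0, 0, 0],
    [0, 0, 0],
    [0, 0, 0]
  ],
  "turn": [0, 0, 0, 0, 0, 0, 0, 0, 0, 0, 0, 0, -5.07, -5.07, -5.07, -5.07, -5.07, -5.07, 0, 0]
}}

```text
time_s: 7.03
eef_pos: [528.6, 8.3, 126.9]
ee_rot: [0.337, -0.337, -0.622, 0.622]
force: [0.0, 0.5, -3.2]
grip_width: 0.176
```

Run:
```python
from t import *
from h import *
to((529.2,8.5,105),0.58+np.pi/2)
for n in("top","side"):
    L=[];D=[]
    for i in range(3):
        p,d=ctrl.capture(n);L.append(p.astype(float));D.append(np.where(d>0,d,np.nan))
    p=np.mean(L,0)[:,:,::-1].astype(np.uint8);d=np.nan_to_num(np.nanmedian(D,0))
    cv2.imwrite(f"pics/{n}B.png",p);np.save(f"pics/{n}B.npy",d)
    c=proj(n,[(565,30,100)])[0].astype(int)
    o=p[max(c[1]-60,0):c[1]+60,max(c[0]-60,0):c[0]+60]; cv2.imwrite(f"pics/h_{n}.png",cv2.resize(o,(400,400),interpolation=cv2.INTER_CUBIC))
cv2.imwrite("pics/hh.png",np.hstack([cv2.imread(f"pics/h_{n}.png") for n in("top","side")]))
show()
```

```text
t 7.03 p [528.6   8.3 126.9] xyaw 2.1483 F [ 0.   0.5 -3.2] T [ 0.01  0.   -0.  ] w 15.0 q6 -2.35
offset tool now mm [-0.1 21.9 -0.6] turn about y deg(sign by R[2,1]=-1.000) -0.14
t 7.33 p [528.9   8.2 127.2] xyaw 2.15 F [ 0.4 -0.1 -3.2] T [-0.04  0.02 -0.05] w 14.9 q6 -2.36
```

View pics/hh.png

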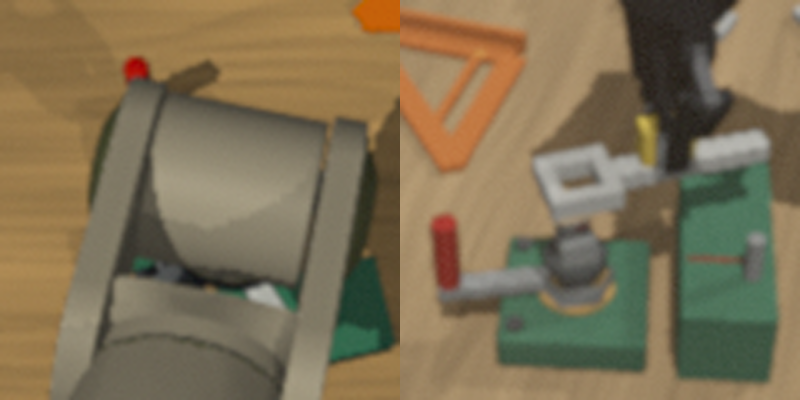

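Run:
```python
from fit import *
NM=lambda f,b,s:minimize(f,b,method="Nelder-Mead",options=dict(initial_simplex=np.array(b)+np.array([[0,0,0],[1,0,0],[0,1,0],[0,0,s]])))
n="side";p=cv2.imread(f"pics/{n}B.png");G=gradmag(p)
yw=2.149-np.pi/2;pr=np.array([528.9,8.2])+58.4*np.array([np.cos(yw),np.sin(yw)]);print("pred",pr,yw)
for zt in(130,131.6,133):
    f=lambda v:-score(G,n,[sq(v[:2],v[2],46,zt),sq(v[:2],v[2],25.2,zt)])
    b=min(((f((cx,cy,y)),cx,cy,y) for cx in np.arange(570,586,1.) for cy in np.arange(32,48,1.) for y in np.arange(.4,.75,.03)))
    r=NM(f,b[1:],.02);print(zt,"ring",r.x.round(3),r.fun)
V=K(n)[2]
for q in("key_hole","screw_seat","key_grip"):
  for r in ctrl.pinpoint(n,q):
    print(q,round(r["score"],2),(np.linalg.inv(V)@np.append(r["centre"],1))[:3].round(1))
W=cloud(n,np.load("pics/sideB.npy"))
m=(abs(W[...,0]-578)<35)&(abs(W[...,1]-40)<35)&(W[...,2]>105)
P=W[m];print(len(P),np.percentile(P[:,2],[5,25,50,75,95]).round(1))
P=P[P[:,2]>np.median(P[:,2])-4]
print(P.mean(0),cv2.minAreaRect(P[:,:2].astype(np.float32)))
# head silhouette: crop around with overlay
o=p.copy()
o=cv2.resize(o,None,fx=6,fy=6,interpolation=cv2.INTER_CUBIC)
for c,y,w,z,col in((pr,yw,46,131.6,(0,0,255)),(pr,yw,25.2,131.6,(0,0,255)),((578,40.5),.58,24,79,(255,0,0)),((578,40.5),.58,18,84,(0,255,255)),((578,40.5),.58,24,62,(255,0,255))):
    for u in proj(n,sq(c,y,w,z)): cv2.circle(o,tuple((u*6+2.5).astype(int)),1,col,-1)
c=(proj(n,[(578,40,95)])[0]*6).astype(int)
cv2.imwrite("pics/ov1.png",o[c[1]-290:c[1]+290,c[0]-390:c[0]+390])
```

```text
pred [577.80683063  40.1167968 ] 0.5782036732051035
130 ring [5.7819e+02 3.9819e+01 5.6400e-01] -206.58425903320312
131.6 ring [5.77611e+02 4.15670e+01 5.62000e-01] -206.58900451660156
133 ring [5.7724e+02 4.3107e+01 5.6600e-01] -206.59487915039062
key_hole 0.8 [ 473.2 -356.4   -3.4]
key_hole 0.77 [578.3  40.  114.3]
key_hole 0.56 [ 559.9 -326.5   -2.4]
screw_seat 0.71 [580.6  37.3  61.1]
screw_seat 0.25 [ 767.5 -185.     1. ]
key_grip 0.82 [ 441.5 -331.6   22. ]
key_grip 0.71 [528.1  10.8 146.6]
1833 [123.  131.9 344.2 393.9 421.1]
[561.85606422  64.36587234 390.41716903] ((565.0662231445312, 40.2099609375), (43.686256408691406, 69.709228515625), 0.19987311959266663)
```

View pics/ov1.png

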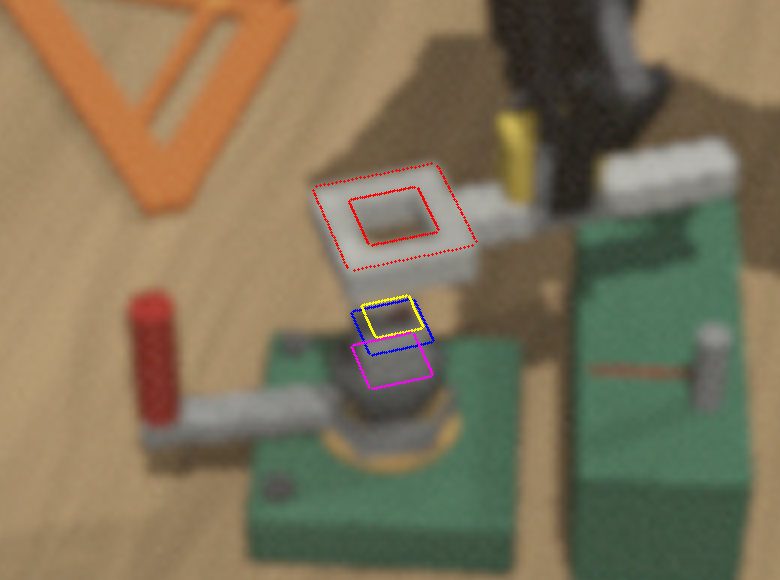

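Emit:
{"fn": "drive_tool", "kwargs": {
  "gripper": [1, 1, 1, 1, 1, 1, 1, 1, 1],
  "offset": [
    [0, 0.01, -0.0003],
    [0, 0.01, 0],
    [0, 0.01, 0],
    [0, 0.002, 0],
    [0, 0.002, 0],
    [0, 0.002, 0],
    [0, 0.002, 0],
    [0, 0, 0],
    [0, 0, 0]
  ],
  "turn": [0, 0, 0, 0, 0, 0, 0, 0, 0]
}}

```text
time_s: 8.23
eef_pos: [529.4, 8.2, 89.5]
ee_rot: [-0.336, 0.336, 0.622, -0.622]
force: [0.2, -0.7, -2.5]
grip_width: 0.176
```

Run:
```python
from t import *
show()
```

```text
t 8.23 p [529.4   8.2  89.5] xyaw 2.1508 F [ 0.2 -0.7 -2.5] T [-0.18 -0.08 -0.  ] w 15.0 q6 -2.36
```

Emit:
{"fn": "drive_tool", "kwargs": {
  "gripper": [1, 1, 1, 1, 1],
  "offset": [
    [0, 0.0015, 0],
    [0, 0.0015, 0],
    [0, 0.0015, 0],
    [0, 0, 0],
    [0, 0, 0]
  ],
  "turn": [0, 0, 0, 0, 0]
}}

```text
time_s: 8.65
eef_pos: [529.8, 7.9, 84.9]
ee_rot: [-0.336, 0.337, 0.622, -0.622]
force: [4.2, -4.3, -1.9]
grip_width: 0.181
```

Run:
```python
from t import *
show()
```

```text
t 8.65 p [529.8   7.9  84.9] xyaw 2.1503 F [ 4.2 -4.3 -1.9] T [-0.71 -0.65 -0.32] w 15.4 q6 -2.36
```

Emit:
{"fn": "drive_tool", "kwargs": {
  "gripper": [1, 1, 1, 1, 1, 1, 1],
  "offset": [
    [-0.0005, 0.001, 0],
    [0, 0.0015, 0],
    [0, 0.0015, 0],
    [0, 0.0015, 0],
    [0, 0.0015, 0],
    [0, 0, 0],
    [0, 0, 0]
  ],
  "turn": [0, 0, 0, 0, 0, 0, 0]
}}

```text
time_s: 9.23
eef_pos: [529.8, 7.8, 77.7]
ee_rot: [-0.336, 0.337, 0.622, -0.622]
force: [5.2, -3.5, -1.8]
grip_width: 0.176
```

Run:
```python
from t import *
show()
```

```text
t 9.23 p [529.8   7.8  77.7] xyaw 2.1506 F [ 5.2 -3.5 -1.8] T [-0.66 -0.84 -0.35] w 15.0 q6 -2.36
```

Emit:
{"fn": "drive_tool", "kwargs": {
  "gripper": [1, 1, 1, 1, 1, 1, 1],
  "offset": [
    [-0.0003, 0.0015, -0.0003],
    [0, 0.0015, 0],
    [0, 0.0015, 0],
    [0, 0.0012, 0],
    [0, 0.0008, 0],
    [0, 0, 0],
    [0, 0, 0]
  ],
  "turn": [0, 0, 0, 0, 0, 0, 0]
}}

```text
time_s: 9.82
eef_pos: [529.9, 7.7, 71.5]
ee_rot: [0.336, -0.336, -0.622, 0.622]
force: [0.3, -5.7, 3.7]
grip_width: 0.176
```

Run:
```python
from t import *
show()
```

```text
t 9.82 p [529.9   7.7  71.5] xyaw 2.1508 F [ 0.3 -5.7  3.7] T [-0.71 -0.46 -0.37] w 14.9 q6 -2.36
```

Emit:
{"fn": "drive_tool", "kwargs": {
  "gripper": [1, 1, 1, 1],
  "offset": [
    [0.00306, 0, -0.0001],
    [0.00306, 0, -0.0001],
    [0, 0, 0],
    [0, 0, 0]
  ],
  "turn": [3, 3, 0, 0]
}}

```text
time_s: 10.15
eef_pos: [526.9, 13.1, 71.5]
ee_rot: [0.368, -0.368, -0.604, 0.604]
force: [2.1, -4.8, 2.8]
grip_width: 0.173
```

```bash
cat >> t.py <<'E'
def ax(r=58.4):
    s,R=show(); k=-R[:,2]; a=s["eef_pos"]+r*k
    print("axis est",a[:2].round(2),"keyyaw",round(np.arctan2(k[1],k[0]),4),"F tool",(R.T@s["force"]).round(1))
E
python3 - <<'E'
from t import *
ax()
E
```

```text
t 10.15 p [526.9  13.1  71.5] xyaw 2.0468 F [ 2.1 -4.8  2.8] T [-0.62 -0.53 -0.31] w 14.7 q6 -2.24
axis est [578.86  39.86] keyyaw 0.476 F tool [-5.2 -2.8  0.3]
```

Emit:
{"fn": "drive_tool", "kwargs": {
  "gripper": [1, 1, 1, 1, 1, 1],
  "offset": [
    [0.00306, 0, -0.0001],
    [0.00306, 0, -0.0001],
    [0.00306, 0, -0.0001],
    [0.00306, 0, -0.0001],
    [0, 0, 0],
    [0, 0, 0]
  ],
  "turn": [3, 3, 3, 3, 0, 0]
}}

```text
time_s: 10.65
eef_pos: [522.5, 24.5, 71.5]
ee_rot: [0.429, -0.429, -0.562, 0.562]
force: [0.8, -4.4, 3.4]
grip_width: 0.174
```

Run:
```python
from t import *
ax()
```

```text
t 10.65 p [522.5  24.5  71.5] xyaw 1.8382 F [ 0.8 -4.4  3.4] T [-0.65 -0.43 -0.29] w 14.8 q6 -2.02
axis est [578.84  39.94] keyyaw 0.2674 F tool [-4.4 -3.4  0.4]
```

Now small steps to the pin.

Emit:
{"fn": "drive_tool", "kwargs": {
  "gripper": [1, 1, 1, 1],
  "offset": [
    [0.00102, 0, 0],
    [0.00102, 0, 0],
    [0, 0, 0],
    [0, 0, 0]
  ],
  "turn": [1, 1, 0, 0]
}}

```text
time_s: 10.98
eef_pos: [522.1, 26.4, 71.5]
ee_rot: [0.438, -0.439, -0.555, 0.555]
force: [2.3, -4.4, 3.1]
grip_width: 0.18
```

Run:
```python
from t import *
ax()
```

```text
t 10.98 p [522.1  26.4  71.5] xyaw 1.8032 F [ 2.3 -4.4  3.1] T [-0.77 -0.51 -0.22] w 15.3 q6 -1.98
axis est [578.96  39.81] keyyaw 0.2324 F tool [-4.8 -3.1 -1.2]
```

Emit:
{"fn": "drive_tool", "kwargs": {
  "gripper": [1, 1, 1, 1],
  "offset": [
    [0.00102, 0, 0],
    [0.00051, 0, 0],
    [0, 0, 0],
    [0, 0, 0]
  ],
  "turn": [1, 0.5, 0, 0]
}}

```text
time_s: 11.32
eef_pos: [522.0, 27.0, 71.5]
ee_rot: [0.444, -0.446, -0.549, 0.55]
force: [2.5, -9.9, 2.7]
grip_width: 0.172
```

Run:
```python
from t import *
ax()
```

```text
t 11.32 p [522.   27.   71.5] xyaw 1.7795 F [ 2.5 -9.9  2.7] T [-1.55 -0.61  0.75] w 14.6 q6 -1.95
axis est [579.13  39.06] keyyaw 0.2087 F tool [-10.2  -2.6  -0.4]
```

Emit:
{"fn": "drive_tool", "kwargs": {
  "gripper": [1, 1, 1],
  "offset": [
    [0.0005, 0, 0],
    [0, 0, 0],
    [0, 0, 0]
  ],
  "turn": [0, 0, 0]
}}

```text
time_s: 11.57
eef_pos: [522.0, 27.0, 71.5]
ee_rot: [0.444, -0.446, -0.549, 0.55]
force: [2.9, -13.1, 1.7]
grip_width: 0.177
```

Run:
```python
from t import *
from h import *
ax()
for n in("top","side"):
    p,d=ctrl.capture(n);p=p[:,:,::-1]
    c=proj(n,[(540,30,70)])[0].astype(int)
    o=p[max(c[1]-60,0):c[1]+60,max(c[0]-60,0):c[0]+60]; cv2.imwrite(f"pics/i_{n}.png",cv2.resize(o,(400,400),interpolation=cv2.INTER_CUBIC))
cv2.imwrite("pics/ii.png",np.hstack([cv2.imread(f"pics/i_{n}.png") for n in("top","side")]))
```

```text
t 11.57 p [522.   27.   71.5] xyaw 1.7797 F [  2.9 -13.1   1.7] T [-2.  -0.6  0.8] w 15.0 q6 -1.95
axis est [579.11  39.12] keyyaw 0.2089 F tool [-13.4  -1.7  -0.1]
```

View pics/ii.png

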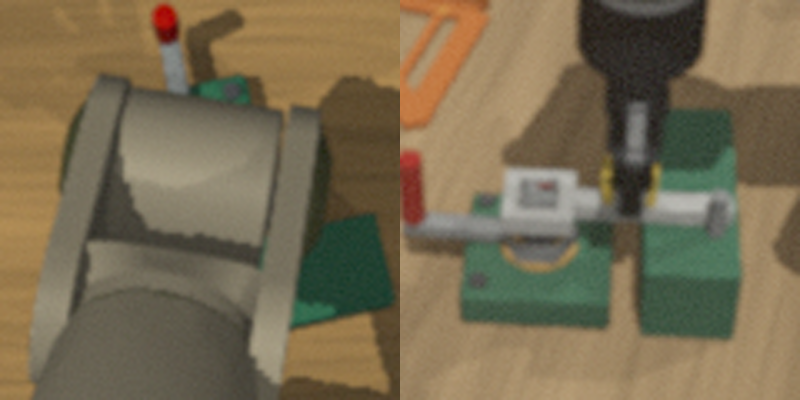

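Emit:
{"fn": "drive_tool", "kwargs": {
  "gripper": [1, 1, 0.4, 0.4, 0.4, 0.4, 0.4, 0.4, 0.4, 0.4, 0.4, 0.4],
  "offset": [
    [-0.0008, 0, 0],
    [0, 0, 0],
    [0, 0, 0],
    [0, 0, 0],
    [0, 0, 0],
    [0, -0.005, 0],
    [0, -0.02, 0],
    [0, -0.03, 0],
    [0, -0.03, 0],
    [0, 0, 0],
    [0, 0, 0],
    [0, 0, 0]
  ],
  "turn": [0, 0, 0, 0, 0, 0, 0, 0, 0, 0, 0, 0]
}}

```text
time_s: 12.67
eef_pos: [521.1, 28.0, 155.7]
ee_rot: [0.447, -0.446, -0.548, 0.549]
force: [-0.8, 0.4, -0.4]
grip_width: 0.6
```

Run:
```python
from t import *
from h import *
s,R=show();print(R.round(3))
for n in("top","side"):
    p,d=ctrl.capture(n);p=p[:,:,::-1];cv2.imwrite(f"pics/{n}C.png",p)
    V=K(n)[2]
    for q in("lever_post","key_hole","screw_seat"):
      for r in ctrl.pinpoint(n,q):
        w=(np.linalg.inv(V)@np.append(r["centre"],1))[:3];print(n,q,round(r["score"],2),w.round(1))
    c=proj(n,[(570,30,70)])[0].astype(int)
    o=p[max(c[1]-60,0):c[1]+60,max(c[0]-60,0):c[0]+60]; cv2.imwrite(f"pics/j_{n}.png",cv2.resize(o,(400,400),interpolation=cv2.INTER_CUBIC))
cv2.imwrite("pics/jj.png",np.hstack([cv2.imread(f"pics/j_{n}.png") for n in("top","side")]))
```

```text
t 12.67 p [521.1  28.  155.7] xyaw 1.776 F [-0.8  0.4 -0.4] T [ 0.01 -0.01 -0.06] w 51.0 q6 -1.95
[[-0.204 -0.001 -0.979]
 [ 0.979  0.    -0.204]
 [ 0.001 -1.     0.001]]
top lever_post 0.62 [664.2  56.4  74.1]
top key_hole 0.9 [ 473.4 -358.3   -1.1]
top key_hole 0.66 [ 559.5 -326.2    2.5]
side lever_post 0.95 [666.8  50.2  69.5]
side lever_post 0.5 [ 5.777e+02  3.690e+01 -2.000e-01]
side key_hole 0.85 [ 472.  -355.5    0.6]
side key_hole 0.68 [579.4  41.5  59.1]
side key_hole 0.59 [ 5.630e+02 -3.252e+02 -4.000e-01]
side screw_seat 0.68 [579.5  41.2  60.3]
```

View pics/jj.png

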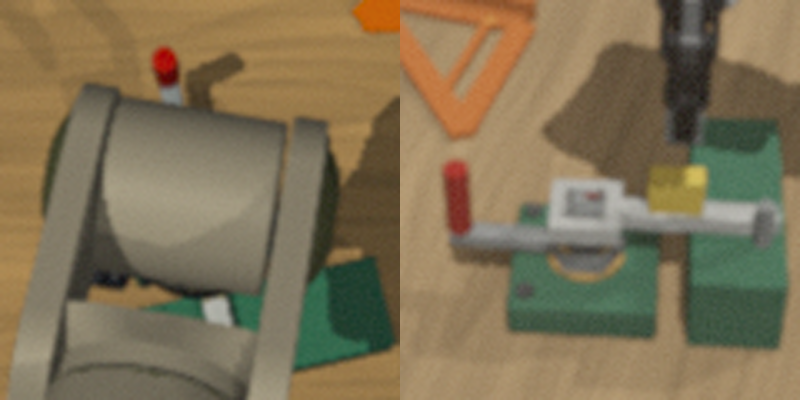

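Run:
```python
from t import *
from h import *
for n in("top","side"):
    p,d=ctrl.capture(n);p=np.ascontiguousarray(p[:,:,::-1]);W=cloud(n,d)
    h=cv2.cvtColor(p,cv2.COLOR_BGR2HSV)
    m=((h[...,0]<8)|(h[...,0]>172))&(h[...,1]>150)&(abs(W[...,0]-660)<40)&(abs(W[...,1]-55)<45)
    P=W[m];print(n,len(P),P.mean(0).round(1),np.percentile(P,[10,90],axis=0).round(1).tolist())
    vs,us=np.nonzero(m)
    # fit post centre: silhouette centroid vs projected cylinder axis
    from scipy.optimize import minimize
    print("px",us.mean(),vs.mean())
    for a in(0.05,.1,.15,.2):
        c=np.array([578.4+85*np.cos(a),40.2+85*np.sin(a)])
        q=proj(n,[(*c,z) for z in np.linspace(47,101,12)]);print(a,c.round(1),q.mean(0).round(1),q[-1].round(1))
    print("top px",us[vs<vs.min()+3].mean(),vs.min(),vs.max())
to((663,52,150),.13+np.pi/2)
```

```text
top 62 [659.5  55.4  97. ] [[653.9, 50.0, 81.3], [666.6, 60.1, 104.5]]
px 258.14516129032256 202.1290322580645
0.05 [663.3  44.4] [263.4 202.8] [263. 200.]
0.1 [663.   48.7] [261.5 202.9] [261.1 200.2]
0.15 [662.4  52.9] [259.7 203.2] [259.2 200.4]
0.2 [661.7  57.1] [257.8 203.5] [257.3 200.8]
top px 257.6923076923077 197 207
side 116 [660.7  61.   80. ] [[656.5, 56.6, 57.0], [665.6, 64.4, 100.4]]
px 254.79310344827587 212.41379310344828
0.05 [663.3  44.4] [256.4 209.3] [255.7 200.2]
0.1 [663.   48.7] [255.9 210.5] [255.2 201.5]
0.15 [662.4  52.9] [255.5 211.8] [254.7 202.8]
0.2 [661.7  57.1] [255.1 213.2] [254.4 204.1]
top px 254.0 203 223
t 13.17 p [521.6  27.7 156.1] xyaw 1.7756 F [-0.2 -0.5  0.4] T [ 0.05 -0.02 -0.03] w 51.2 q6 -1.95
offset tool now mm [  -5.     6.1 -143.4] turn about y deg(sign by R[2,1]=-1.000) 4.29
```

Emit:
{"fn": "drive_tool", "kwargs": {
  "gripper": [0.5, 0.5, 0.5, 0.5, 0.5, 0.5, 0.5, 0.5, 0.5, 0.5, 0.5, 0.5],
  "offset": [
    [-0.0014, 0, -0.0286],
    [0, 0, -0.0286],
    [0, 0, -0.0286],
    [0, 0, -0.0286],
    [0, 0, -0.0286],
    [0, 0, 0],
    [0, 0.02, 0],
    [0, 0.025, 0],
    [0, 0.025, 0],
    [0, 0.025, 0],
    [0, 0, 0],
    [0, 0, 0]
  ],
  "turn": [0, 0, 0, 0, 0, 0, 0, 0, 0, 0, 0, 0]
}}

```text
time_s: 14.17
eef_pos: [661.4, 55.5, 60.9]
ee_rot: [0.447, -0.446, -0.548, 0.549]
force: [-0.1, 0.8, 0.7]
grip_width: 0.496
```

Run:
```python
from t import *
from h import *
show()
for n in("top","side"):
    p,d=ctrl.capture(n);p=p[:,:,::-1]
    c=proj(n,[(610,40,70)])[0].astype(int)
    o=p[max(c[1]-60,0):c[1]+60,max(c[0]-60,0):c[0]+60]; cv2.imwrite(f"pics/k_{n}.png",cv2.resize(o,(400,400),interpolation=cv2.INTER_CUBIC))
cv2.imwrite("pics/kk.png",np.hstack([cv2.imread(f"pics/k_{n}.png") for n in("top","side")]))
```

```text
t 14.17 p [661.4  55.5  60.9] xyaw 1.7756 F [-0.1  0.8  0.7] T [-0.04 -0.02  0.01] w 42.2 q6 -1.87
```

View pics/kk.png

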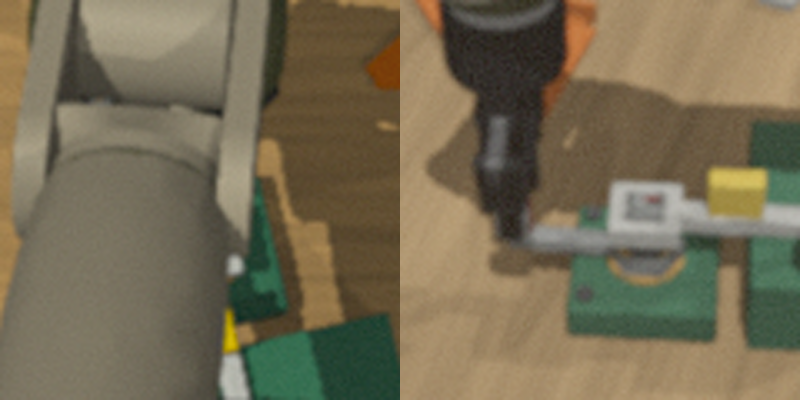

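Emit:
{"fn": "drive_tool", "kwargs": {
  "gripper": [0.5, 0.5, 0.5, 0.5, 0.5, 0.5, 0.5, 0.5, 0.5, 0.5],
  "offset": [
    [-0.00445, 0, 0.0001],
    [-0.00445, 0, 0.0001],
    [-0.00445, 0, 0.0001],
    [-0.00445, 0, 0.0001],
    [-0.00445, 0, 0.0001],
    [-0.00445, 0, 0.0001],
    [-0.00445, 0, 0.0001],
    [-0.00445, 0, 0.0001],
    [0, 0, 0],
    [0, 0, 0]
  ],
  "turn": [3, 3, 3, 3, 3, 3, 3, 3, 0, 0]
}}

```text
time_s: 15.1
eef_pos: [662.6, 20.0, 63.0]
ee_rot: [-0.55, 0.551, 0.445, -0.443]
force: [-0.1, 0.3, -0.4]
grip_width: 0.501
```

Run:
```python
from t import *
ax(-(-85.))
s,R=st();print("axis", (s["eef_pos"]+85*R[:,2]).round(1))
```

```text
t 15.1 p [662.6  20.   63. ] xyaw 1.3581 F [-0.1  0.3 -0.4] T [-0.01 -0.01 -0.01] w 42.6 q6 -1.5
axis est [745.7    2.01] keyyaw -0.2127 F tool [0.2 0.4 0.1]
axis [579.5  37.9  62.7]
```

Run:
```python
from t import *
from h import *
s,R=show();print(R.round(4))
for n in("top","side"):
    p,d=ctrl.capture(n);p=p[:,:,::-1]
    c=proj(n,[(620,30,70)])[0].astype(int)
    o=p[max(c[1]-50,0):c[1]+50,max(c[0]-50,0):c[0]+50]; cv2.imwrite(f"pics/l_{n}.png",cv2.resize(o,(400,400),interpolation=cv2.INTER_CUBIC))
cv2.imwrite("pics/ll.png",np.hstack([cv2.imread(f"pics/l_{n}.png") for n in("top","side")]))
```

```text
t 15.1 p [662.6  20.   63. ] xyaw 1.3581 F [-0.1  0.3 -0.4] T [-0.01 -0.01 -0.01] w 42.6 q6 -1.5
[[ 2.111e-01  2.500e-03 -9.775e-01]
 [ 9.775e-01 -4.000e-04  2.111e-01]
 [ 1.000e-04 -1.000e+00 -2.600e-03]]
```

View pics/ll.png

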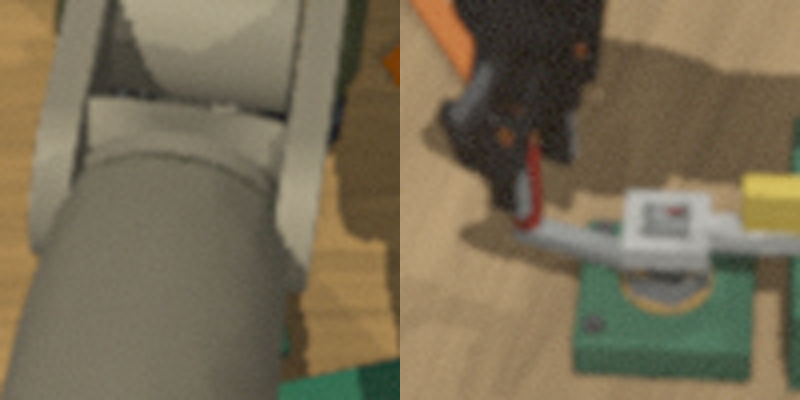

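Emit:
{"fn": "drive_tool", "kwargs": {
  "gripper": [0.5, 0.5, 0.5, 0.5, 0.5],
  "offset": [
    [-0.0022, 0, 0],
    [-0.0022, 0, 0],
    [-0.0022, 0, 0],
    [-0.0022, 0, 0],
    [0, 0, 0]
  ],
  "turn": [1.5, 1.5, 1.5, 1.5, 0]
}}

```text
time_s: 15.62
eef_pos: [659.7, 11.1, 61.4]
ee_rot: [-0.573, 0.574, 0.414, -0.414]
force: [0.2, 0.8, 0.5]
grip_width: 0.5
```

```bash
cat >> t.py <<'E'
def lv():
    s,R=show(); d=s["eef_pos"][:2]-np.array([578.7,39.8]);print("r",np.hypot(*d).round(1),"a",np.arctan2(d[1],d[0]).round(3),"ayaw",round(np.arctan2(R[1,0],R[0,0])-np.pi/2,3),"Ftool",(R.T@s["force"]).round(1))
E
python3 -c "
from t import *
lv()"
```

```text
t 15.62 p [659.7  11.1  61.4] xyaw 1.2497 F [0.2 0.8 0.5] T [ 0.09 -0.02  0.02] w 42.5 q6 -1.41
r 85.9 a -0.34 ayaw -0.321 Ftool [ 0.8 -0.5  0.1]
```

Emit:
{"fn": "drive_tool", "kwargs": {
  "gripper": [0.5, 0.5, 0.5, 0.5, 0.5],
  "offset": [
    [-0.0018, 0, 0],
    [-0.0018, 0, 0],
    [-0.0018, 0, 0],
    [-0.0018, 0, 0],
    [0, 0, 0]
  ],
  "turn": [1.2, 1.2, 1.2, 1.2, 0]
}}

```text
time_s: 16.03
eef_pos: [657.1, 4.5, 61.3]
ee_rot: [0.59, -0.59, -0.389, 0.39]
force: [-0.1, -0.2, -0.0]
grip_width: 0.501
```

```bash
python3 -c "
from t import *
lv()"
```

```text
t 16.03 p [657.1   4.5  61.3] xyaw 1.1664 F [-0.1 -0.2 -0. ] T [ 0.14 -0.02  0.04] w 42.5 q6 -1.34
r 86.0 a -0.424 ayaw -0.404 Ftool [-0.2  0.   0. ]
```

Emit:
{"fn": "drive_tool", "kwargs": {
  "gripper": [0.5, 0.5, 0.5, 0.5, 0.5, 0.5],
  "offset": [
    [-0.0018, 0, 0],
    [-0.0018, 0, 0],
    [-0.0018, 0, 0],
    [-0.0018, 0, 0],
    [0, 0, 0],
    [0, 0, 0]
  ],
  "turn": [1.2, 1.2, 1.2, 1.2, 0, 0]
}}

```text
time_s: 16.53
eef_pos: [654.2, -2.0, 61.3]
ee_rot: [-0.606, 0.606, 0.365, -0.365]
force: [0.8, 0.0, 0.3]
grip_width: 0.499
```

```bash
python3 -c "
from t import *
lv()"
```

```text
t 16.53 p [654.2  -2.   61.3] xyaw 1.0844 F [0.8 0.  0.3] T [-0.05 -0.03 -0.03] w 42.4 q6 -1.27
r 86.3 a -0.505 ayaw -0.486 Ftool [ 0.4 -0.3 -0.7]
```

Emit:
{"fn": "drive_tool", "kwargs": {
  "gripper": [0.5, 0.5, 0.5, 0.5, 0.5, 0.5],
  "offset": [
    [-0.0018, 0, 0.0002],
    [-0.0018, 0, 0.0002],
    [-0.0018, 0, 0.0002],
    [-0.0018, 0, 0.0002],
    [0, 0, 0],
    [0, 0, 0]
  ],
  "turn": [1.2, 1.2, 1.2, 1.2, 0, 0]
}}

```text
time_s: 17.03
eef_pos: [649.8, -7.7, 61.3]
ee_rot: [0.62, -0.62, -0.339, 0.339]
force: [0.7, -0.7, 0.2]
grip_width: 0.499
```

```bash
python3 -c "
from t import *
lv()"
```

```text
t 17.03 p [649.8  -7.7  61.3] xyaw 1.0006 F [ 0.7 -0.7  0.2] T [ 0.03 -0.08  0.01] w 42.4 q6 -1.19
r 85.6 a -0.589 ayaw -0.57 Ftool [-0.3 -0.2 -1. ]
```

Emit:
{"fn": "drive_tool", "kwargs": {
  "gripper": [0.5, 0.5, 0.5, 0.5, 0.5, 0.5],
  "offset": [
    [-0.0018, 0, 0],
    [-0.0018, 0, 0],
    [-0.0018, 0, 0],
    [-0.0018, 0, 0],
    [0, 0, 0],
    [0, 0, 0]
  ],
  "turn": [1.2, 1.2, 1.2, 1.2, 0, 0]
}}

```text
time_s: 17.53
eef_pos: [645.7, -13.5, 61.2]
ee_rot: [0.634, -0.634, -0.313, 0.313]
force: [0.1, 1.7, -0.4]
grip_width: 0.501
```

Run:
```python
from t import *
from h import *
lv()
for n in("side",):
    p,d=ctrl.capture(n);p=p[:,:,::-1]
    c=proj(n,[(600,20,70)])[0].astype(int)
    o=p[max(c[1]-60,0):c[1]+60,max(c[0]-60,0):c[0]+60]; cv2.imwrite(f"pics/m_{n}.png",cv2.resize(o,(500,500),interpolation=cv2.INTER_CUBIC))
```

```text
t 17.53 p [645.7 -13.5  61.2] xyaw 0.9169 F [ 0.1  1.7 -0.4] T [ 0.29 -0.01 -0.02] w 42.6 q6 -1.12
r 85.6 a -0.673 ayaw -0.654 Ftool [1.4 0.4 1. ]
```

View pics/m_side.png

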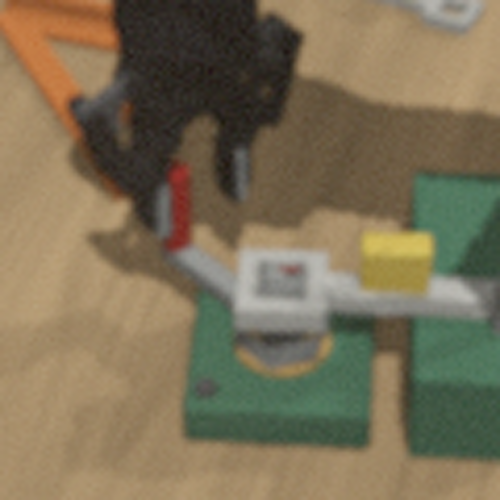

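Emit:
{"fn": "drive_tool", "kwargs": {
  "gripper": [0.5, 0.5, 0.5, 0.5, 0.5, 0.5],
  "offset": [
    [-0.0018, 0, 0],
    [-0.0018, 0, 0],
    [-0.0018, 0, 0],
    [-0.0018, 0, 0],
    [0, 0, 0],
    [0, 0, 0]
  ],
  "turn": [1.2, 1.2, 1.2, 1.2, 0, 0]
}}

```text
time_s: 18.08
eef_pos: [641.3, -19.5, 61.4]
ee_rot: [-0.646, 0.647, 0.286, -0.286]
force: [0.7, 1.7, 0.6]
grip_width: 0.497
```

```bash
python3 -c "
from t import *
lv()"
```

```text
t 18.08 p [641.3 -19.5  61.4] xyaw 0.8329 F [0.7 1.7 0.6] T [0.26 0.01 0.01] w 42.3 q6 -1.05
r 86.2 a -0.758 ayaw -0.738 Ftool [ 1.8 -0.6  0.6]
```

Emit:
{"fn": "drive_tool", "kwargs": {
  "gripper": [0.5, 0.5, 0.5, 0.5, 0.5, 0.5],
  "offset": [
    [-0.0018, 0, 0.0001],
    [-0.0018, 0, 0.0001],
    [-0.0018, 0, 0.0001],
    [-0.0018, 0, 0.0001],
    [0, 0, 0],
    [0, 0, 0]
  ],
  "turn": [1.2, 1.2, 1.2, 1.2, 0, 0]
}}

```text
time_s: 18.58
eef_pos: [636.8, -23.0, 61.6]
ee_rot: [0.658, -0.658, -0.26, 0.257]
force: [5.2, 7.6, -1.0]
grip_width: 0.5
```

```bash
python3 -c "
from t import *
lv()"
```

```text
t 18.58 p [636.8 -23.   61.6] xyaw 0.7484 F [ 5.2  7.6 -1. ] T [ 1.29 -0.88  0.09] w 42.5 q6 -0.97
r 85.6 a -0.824 ayaw -0.822 Ftool [9. 1. 2.]
```

Emit:
{"fn": "drive_tool", "kwargs": {
  "gripper": [0.5, 0.5, 0.5, 0.5],
  "offset": [
    [-0.0012, 0, 0],
    [-0.0012, 0, 0],
    [0, 0, 0],
    [0, 0, 0]
  ],
  "turn": [0.8, 0.8, 0, 0]
}}

```text
time_s: 18.92
eef_pos: [635.3, -24.2, 61.7]
ee_rot: [0.662, -0.661, -0.251, 0.248]
force: [6.7, 10.7, -1.3]
grip_width: 0.501
```

```bash
python3 -c "
from t import *
lv()"
```

```text
t 18.92 p [635.3 -24.2  61.7] xyaw 0.7206 F [ 6.7 10.7 -1.3] T [ 1.72 -1.08  0.04] w 42.6 q6 -0.95
r 85.5 a -0.847 ayaw -0.85 Ftool [12.1  1.3  3.6]
```

Emit:
{"fn": "drive_tool", "kwargs": {
  "gripper": [0.5, 0.5, 0.5, 0.5],
  "offset": [
    [-0.0012, 0, 0],
    [-0.001, 0, 0],
    [0, 0, 0],
    [0, 0, 0]
  ],
  "turn": [0.8, 0.6, 0, 0]
}}

```text
time_s: 19.25
eef_pos: [633.9, -25.3, 61.7]
ee_rot: [0.665, -0.664, -0.243, 0.24]
force: [8.0, 11.3, -1.5]
grip_width: 0.501
```

```bash
python3 -c "
from t import *
lv()"
```

```text
t 19.25 p [633.9 -25.3  61.7] xyaw 0.6962 F [ 8.  11.3 -1.5] T [ 1.92 -1.3   0.03] w 42.6 q6 -0.92
r 85.4 a -0.868 ayaw -0.875 Ftool [13.4  1.5  3.6]
```

Emit:
{"fn": "drive_tool", "kwargs": {
  "gripper": [0.5, 0.5, 0.5, 0.5],
  "offset": [
    [-0.001, 0, 0],
    [-0.001, 0, 0],
    [0, 0, 0],
    [0, 0, 0]
  ],
  "turn": [0.7, 0.7, 0, 0]
}}

```text
time_s: 19.58
eef_pos: [632.5, -26.3, 61.7]
ee_rot: [0.668, -0.667, -0.235, 0.231]
force: [9.0, 13.6, -1.3]
grip_width: 0.499
```

```bash
python3 -c "
from t import *
lv()"
```

```text
t 19.58 p [632.5 -26.3  61.7] xyaw 0.6719 F [ 9.  13.6 -1.3] T [ 2.16 -1.5   0.13] w 42.4 q6 -0.9
r 85.2 a -0.888 ayaw -0.899 Ftool [15.5  1.4  5.1]
```

Emit:
{"fn": "drive_tool", "kwargs": {
  "gripper": [0.5, 0.5, 0.5, 0.5, 0.5, 0.5, 0.5, 0.5, 0.5, 0.5, 0.5, 0.5],
  "offset": [
    [0.003, 0, 0],
    [0.005, 0, 0],
    [0.006, 0, 0],
    [0, 0, 0],
    [0, -0.015, 0],
    [0, -0.03, 0],
    [0, -0.04, 0],
    [0, -0.04, 0],
    [0, -0.04, 0],
    [0, -0.03, 0],
    [0, 0, 0],
    [0, 0, 0]
  ],
  "turn": [0, 0, 0, 0, 0, 0, 0, 0, 0, 0, 0, 0]
}}

```text
time_s: 20.58
eef_pos: [642.3, -20.2, 257.9]
ee_rot: [-0.667, 0.668, 0.234, -0.232]
force: [0.2, 0.3, -1.0]
grip_width: 0.5
```

Run:
```python
from t import *
from h import *
lv()
for n in("top","side"):
    p,d=ctrl.capture(n);p=p[:,:,::-1];cv2.imwrite(f"pics/{n}D.png",p)
    c=proj(n,[(570,20,70)])[0].astype(int)
    o=p[max(c[1]-60,0):c[1]+60,max(c[0]-60,0):c[0]+60]; cv2.imwrite(f"pics/n_{n}.png",cv2.resize(o,(400,400),interpolation=cv2.INTER_CUBIC))
cv2.imwrite("pics/nn.png",np.hstack([cv2.imread(f"pics/n_{n}.png") for n in("top","side")]))
```

```text
t 20.58 p [642.3 -20.2 257.9] xyaw 0.6718 F [ 0.2  0.3 -1. ] T [0.   0.01 0.01] w 42.5 q6 -0.88
r 87.4 a -0.756 ayaw -0.899 Ftool [0.3 1.  0.1]
```

View pics/nn.png

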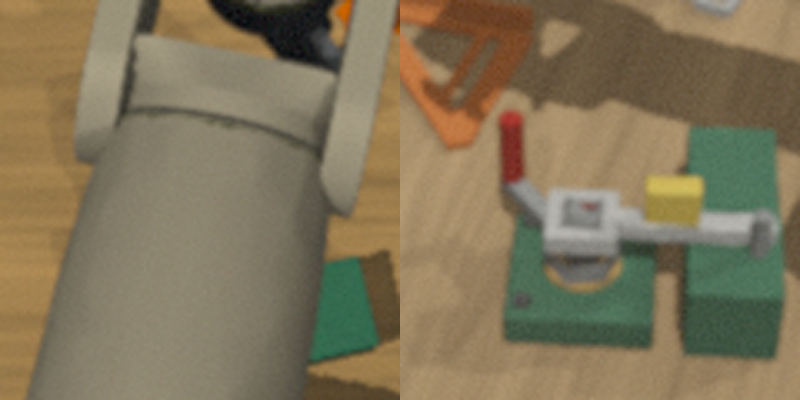

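Emit:
{"fn": "drive_tool", "kwargs": {
  "gripper": [0.5, 0.5, 0.5, 0.5, 0.5, 0.5, 0.5, 0.5, 0.5, 0.5, 0.5],
  "offset": [
    [0.005, 0, 0.02],
    [0.005, 0, 0.036],
    [0.005, 0, 0.036],
    [0.005, 0, 0.036],
    [0.005, 0, 0.036],
    [0.005, 0, 0.036],
    [0.005, 0, 0.036],
    [0.005, 0, 0.036],
    [0.005, 0, 0.02],
    [0, 0, 0],
    [0, 0, 0]
  ],
  "turn": [0, 0, 0, 0, 0, 0, 0, 0, 0, 0, 0]
}}

```text
time_s: 21.6
eef_pos: [494.6, 237.2, 255.1]
ee_rot: [-0.667, 0.667, 0.233, -0.235]
force: [0.3, -0.4, 0.1]
grip_width: 0.496
```

Run:
```python
from t import *
from fit import *
show()
NM=lambda f,b,s:minimize(f,b,method="Nelder-Mead",options=dict(initial_simplex=np.array(b)+np.array([[0,0,0],[1,0,0],[0,1,0],[0,0,s]])))
for n in("top","side"):
    p,d=ctrl.capture(n);p=np.ascontiguousarray(p[:,:,::-1]);cv2.imwrite(f"pics/{n}E.png",p)
    G=gradmag(p);zt=76
    f=lambda v:-score(G,n,[sq(v[:2],v[2],46,zt),sq(v[:2],v[2],25.2,zt)])
    b=min(((f((cx,cy,y)),cx,cy,y) for cx in np.arange(570,586,1.) for cy in np.arange(32,48,1.) for y in np.arange(0,.5,.03)))
    r=NM(f,b[1:],.02);print(n,"ring",r.x.round(3),r.fun)
    for q in("key_hole","screw_seat","jar","square","pliers","lever_post"):
        for r in ctrl.pinpoint(n,q)[:3]: print(n,q,round(r["score"],2),(np.linalg.inv(K(n)[2])@np.append(r["centre"],1))[:3].round(1))
    c=proj(n,[(550,10,70)])[0].astype(int)
    o=p[max(c[1]-70,0):c[1]+70,max(c[0]-70,0):c[0]+70]; cv2.imwrite(f"pics/o_{n}.png",cv2.resize(o,(400,400),interpolation=cv2.INTER_CUBIC))
cv2.imwrite("pics/oo.png",np.hstack([cv2.imread(f"pics/o_{n}.png") for n in("top","side")]))
```

```text
t 21.6 p [494.6 237.2 255.1] xyaw 0.6743 F [ 0.3 -0.4  0.1] T [ 0.01  0.01 -0.01] w 42.2 q6 -0.44
top ring [5.79889e+02 4.07120e+01 2.18000e-01] -154.18861389160156
top key_hole 0.95 [ 473.  -360.6    0.8]
top key_hole 0.64 [577.7  39.4  63.7]
top key_hole 0.56 [ 560.6 -329.3   -1.6]
top screw_seat 0.76 [578.5  38.8  67.2]
top jar 0.56 [675.8 361.4   3.4]
top jar 0.34 [572.3  42.5  65.4]
top square 0.83 [ 768.  -184.3    1.2]
top square 0.55 [576.3  42.8   2.6]
top pliers 0.45 [479.3 342.2   0. ]
top lever_post 0.49 [646.5 -10.8  70.4]
side ring [5.79059e+02 5.17840e+01 3.65000e-01] -125.49795532226562
side key_hole 0.72 [578.9  40.4  61.4]
side key_hole 0.64 [ 472.  -354.5   -1.6]
side screw_seat 0.65 [581.5  40.5  64.2]
side jar 0.6 [679.6 363.2   0.7]
side square 0.86 [ 765.3 -185.5    2.3]
side pliers 0.73 [481.9 337.   -3.1]
side lever_post 0.6 [648.9 -18.2  68.4]
```

View pics/oo.png

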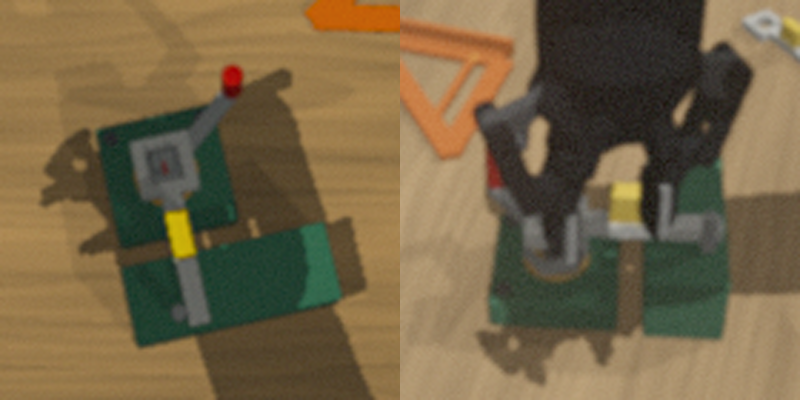

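```bash
python3 -c "
from rig import ctrl
print(ctrl.finish_job())"
```

```text
the job is handed in; nothing more can be done
None
```

I set and locked the stop screw, left the key on it, and handed the job in at about 22 s of the 72 s allowed.

**What I did**
- I used the largest of the three yellow-tab keys, at pixel (375, 270) in the top view. It went down over the square head until its underside rested on the collar, about 62 mm above the bench.
- I turned the key clockwise about 0.37 rad until its handle met the pin. I felt this as a rise in the sideways force to 13 N.
- I let go of the key and straddled the red post with the fingers. I swung the lever clockwise until the nut bit, then pushed in small steps to about 16 N at the post. Then I backed off and lifted clear.

**Last checks**
- **Key at the pin:** the top view gives a key angle of 0.218 rad, the same as the fixture's 0.218 rad. The handle lies against the pin.
- **Key seated:** the networks put the key hole at about 61 to 64 mm height on the screw axis.
- **Lever:** it stayed where the push left it.
- **Bystanders:** the jar, square and pliers read within a few mm of their first positions.
- **Robot:** it was touching nothing at the end.

**What disagreed or was not measured**
- In the last side view the gripper hid the ring, so that camera's ring fit (0.365 rad, y 52 mm) was useless and I ignored it.
- The jam angle cannot be read directly. I infer about 0.045 rad from the 16 N push.

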